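Unlock the carved printing block

ROBOT

A 6-joint arm with a two-finger parallel gripper is mounted at the origin on the work surface. World frame = base frame: x ahead of the robot, y to its left, z up, the work surface at z = 0. Lengths are in m, angles in rad, forces in N, time in s.
With the tool pointing down it reaches from about 0.275 to 0.75 m from the base axis. Payload 10.2 kg.
Tool frame: the origin (TCP) lies at the very end of the fingers, on their centre line; the grasp point (between the pads) lies 19 mm behind it; z points along the fingers, y is the line along which they close (so a half turn about z gives the same grasp; the last joint's range is limited). The gripper opens to 88 mm and grips with 3 to 60 N. Pads are 18 mm wide; open, the fingers measure 123 mm over their backs; the gripper's body (75 mm by 187 mm) begins 45 mm behind the grasp point.
Start: joints at [1.011, 0.313, 1.498, -0, 1.331, -0.223], TCP at [0.174, 0.496, 0.239] pointing down, gripper open.
Joint ranges: [-2.94, 2.94], [-0.97, 2.17], [0.19, 2.56], [-1.23, 4.37], [0.02, 3.11], [-2.88, 2.88]. Speed limits (rad/s): [2.39, 2.39, 3.01, 3.14, 3.14, 3.14].

INTERFACE

Orientations are given as a unit quaternion [w, x, y, z].
In Python, from bench import r gives the robot as it stands.
- The arm moves only by the shell command python3 steer.py 'ROWS' [FORCE]. ROWS is a JSON list of rows, 1 to 5 of them, each of 5 numbers: the finger opening in m, then dx, dy, dz in units of 5 mm, then a turn about the tool's z in units of 0.2 rad; each row shifts and turns the commanded pose from where the row before left it, along the tool's axes as they then stand; what a row does not reach is not made up. A row lasts 1/8 s, in which the tool goes at most 0.0625 m and 0.188 rad, less where a joint would pass 70% of its speed; a pose out of reach is approached as far as the arm can. The fingers move at their own pace and stop on an object; FORCE is the grip in N (left out, the last holds). Time passes only in rows, so rows that do not move let the fingers close. It prints the time, the measured TCP pose, the force, the opening and the grip force at its end. Input that does not fit is refused with a message, and nothing moves.
- r.sense(): the state, without advancing time (a new reading comes with each control period).
- r.snapshot(name): name is "scene" or "top" or "wrist"; returns (picture, depth): 420x560x3 uint8, blue, green, red; 420x560 float32, m along the optical axis (not along the pixel's ray), 0 where there is no reading.
- r.camera_model(name): a dict with "intrinsics" (3x3 intrinsics, pixels), "dist" ([k1, k2, p1, p2, k3] as OpenCV has them; the pictures are not rectified), "eye" and "orientation" of the camera in the world. Camera axes: x right, y up, looking along -z (the intrinsics and any distortion apply to the point x, -y, -z); pixel columns grow to the right and rows downward; lengths in m; the calibration is good to about 2 mm. A picture is of the moment at which its call begins: read the wrist's pose just before it. camera_model takes no time and is no camera call; for the wrist camera it gives the pose at the moment of the call.
- r.close_job(): hands the job in; it is judged then, once.
The state is a dict: "clock": time; "qpos": joint angles; "dq": joint speeds; "joint_torque": joint torques, N m; "ee_pos": TCP position; "tcp_rot": TCP orientation; "contact_force": force on the tool from outside, world axes, zero at the start; "moment": the same for the moment, N m; "gripper_width": finger opening in m; "grasp_force": force on a finger pad.
Only numpy, scipy, OpenCV 4.12 (cv2) and the standard library are available. Lean on these libraries where they do the work, as an engineer would, in place of code of your own. Each camera call takes 0.05 s, during which the arm holds its last target. There are 200 camera calls.

TASK

The carved printing block is locked down by a steel shackle. Set the left dial to 3 and then the right dial to 4, feeling each one slowly through its number until it catches and never wrenching it, so that the bolt springs clear; then lift the shackle straight out and stand it upright in the wooden tray. Leave the printing block, pot, jar and brush where they are.

Things in the scene. Friction and masses are not known exactly. Their poses are not given: they have to be found in the camera images.
- case: Dark steel lock case fixed to the bench, 200 (x) by 240 (y) by 50 mm high; origin under its centre, z up, -x its front (robot side), +y its left. Dials in front, printing block and shackle behind. Two shackle sockets in its top, 38 mm deep, span x 25.5 to 52.5 mm and 15 mm of y about +42 and -42 mm.
- dial_left (a joint): Left (+y) dial, rad, clockwise from above, -0.35 to 5.6. Numbers 1 to 6 stand round it 60 degrees apart: 0 points at 1 (case's front, -x), 2.094 at 3, 3.142 at 4 (+x). Starts at 0.9 to 1.65; turns with about 0.1 N m. The lock is worn: its hidden gate lies up to 0.25 rad either side of 3. At the gate the bolt jumps in and the dial is caught with 0.06 rad of play; resistance then rises steeply.
- dial_right (a joint): Right (-y) dial, like the left: 3.142 rad points at its number, 4. Starts at 3.6 to 4.35. Its gate too lies up to 0.25 rad either side of the number, so the reading alone does not free it. It catches only after the left dial has caught (the bolt's left pin, 7 mm in a 9 mm gate at 32 mm radius, leads by 5 mm). The pin's round nose starts to draw a dial in about 0.1 rad before the gate is square.
- dial_left_grip (a point): On the left dial's axis, 75 mm above the bench, at x -50, y +62 mm of the case. The dial is a disc 52 mm across, 7 mm high, with an upright bar to grip: 40 mm long, 12 mm thick, its top 10 mm above this point, its foot 17 mm below. The bar lies along the pointing direction; a white line marks the pointing half. The point's -x axis points as the dial does, z up.
- dial_right_grip (a point): The same on the right dial, at x -50, y -62 mm of the case.
- bolt: Sprung bolt inside the case; about 5 N of spring drives it to the case's front. Frame parallel to the case's and at the case's origin when locked; it moves to -x of the case: 0 mm locked, 5 mm when the left dial has caught, 14 mm when both have and the shackle is free. More than 30 N on it (a caught dial wrenched on, the shackle pulled while locked, the stud pressed) damages the lock.
- bolt_stud (a point): Top of the bolt's brass stud, 6 mm thick, standing 7 mm out of the case's top between the dials (x -25, y 0 mm of the case when locked) in a black slot; it moves with the bolt.
- shackle: Loose steel U turned over, 0.2 to 0.34 kg: two 12 mm square legs 84 mm apart (centres, along y), a level bar on top 96 mm long (y), 12 mm thick; 106 mm high. Each leg has a foot 10 mm high jutting 12 mm to -x. Origin at the bottom midway between the legs, z up. Stands 38 mm deep in the sockets, 1.5 mm of play, at x 45 mm of the case; locked, the bolt lies 6 mm over its feet. Stands by itself.
- shackle_bar (a point): Middle of the shackle's top bar, 100 mm above the shackle's origin: the place to grip from above, fingers in front of and behind the bar. The printing block's top lies 36 mm below it.
- print_block: Carved wooden printing block, 80 (x) by 56 (y) by 26 mm, lying loose on the case between the shackle's legs, under its bar; origin under its centre. Stays where it is.
- tray: Open wooden tray fixed to the bench, 170 (x) by 190 (y) by 35 mm high outside, walls and floor 6 mm thick; origin under its centre, z up. Left or right of the case.
- pot: Stoneware pot, 110 mm across, 75 mm high, loose, on the other side of the case; origin under its centre.
- jar: Lidded glass jar, 60 mm across, 85 mm high, loose, behind the case; origin under its centre.
- brush: Flat brush lying loose behind the case.

How it is judged:
On the way, in this order (a step that is already met when the one before it is completed fails the run):
1. both dials have caught and the bolt has sprung clear (12 mm or more of its 14 mm) (x of bolt in the frame of case below -0.012 m), for 0.2 s.
2. the shackle is drawn up out of the case (z of shackle in the frame of case above 0.055 m), for 0.1 s.
At the end, for the whole second after the job is handed in: The bolt is clear (at least 12 mm of its 14 mm travel); the shackle stands on the tray's floor inside its walls, upright within 0.2 rad, at rest and released; the printing block is within 30 mm of where it lay (x of bolt in the frame of case below -0.012 m and x of shackle in the frame of tray between -0.08 and 0.08 m and y of shackle in the frame of tray between -0.09 and 0.09 m and height (world z) of shackle below 0.02 m and angle between shackle's own z axis and vertical below 0.2 rad and contact force between shackle and tray above 0.5 N and linear speed of shackle below 0.03 m/s and distance of print_block from where it was at the start of the episode below 0.03 m); the robot touches nothing.
It fails at once if the bolt is loaded with more than 30 N (a caught dial wrenched, the shackle forced, the stud pressed) (contact force between bolt and anything else above 30 N).
It fails at once if the printing block is shifted by more than 30 mm (distance of print_block from where it was at the start of the episode above 0.03 m).
It fails at once if the pot, jar or brush is shifted by more than 30 mm (distance of any of pot, jar, brush from where it was at the start of the episode above 0.03 m).
It also fails if it takes over 72 s, if anything falls off the work surface, if the arm or the gripper's body presses on something with over 40 N, if the wrist force passes 120 N, or if a joint passes its speed limit or range.

## Working session

There is one attempt and no reset: what is moved stays moved. The work goes in short steps, Python scripts to look and compute and a shell command to move; the robot and the scene stay as the last step left them, time stands still between calls to the robot, and variables do not carry over. Pictures are saved under pics/ and viewed, at most 10 in all, crops included, and the job is handed in when it is done.

```bash
ls; mkdir -p pics; cat > h.py <<'E'
import numpy as np, cv2
from bench import r
from scipy.spatial.transform import Rotation as R
def rot(q): return R.from_quat(np.roll(q,-1)).as_matrix()
def ray(m,uv):
    p=cv2.undistortPoints(np.array(uv,float).reshape(-1,1,2),np.array(m["intrinsics"],float),np.array(m["dist"],float)).reshape(-1,2)
    d=np.c_[p[:,0],-p[:,1],-np.ones(len(p))]
    return np.array(m["eye"],float), d@rot(m["orientation"]).T
def onz(m,uv,z):
    e,d=ray(m,uv); return e+d*((z-e[2])/d[:,2])[:,None]
def bydepth(m,uv,dep):
    e,d=ray(m,uv); k=np.array([dep[int(v),int(u)] for u,v in np.array(uv).reshape(-1,2)])
    return e+d*k[:,None]
def snap(n,f=None):
    m=r.camera_model(n); p,d=r.snapshot(n)
    if f: cv2.imwrite(f"pics/{f}.png",p); np.savez(f"pics/{f}.npz",p=p,d=d,**{k:np.array(v) for k,v in m.items()})
    return m,p,d
def load(f):
    z=np.load(f"pics/{f}.npz"); return z,z["p"],z["d"]
E
python3 -c "
from h import *
for n in('top','scene'):
    m,p,d=snap(n,n+'0'); print(n,m['eye'],m['orientation'],m['intrinsics'])
s=r.sense();print(s['clock'],s['ee_pos'],s['tcp_rot'],s['contact_force'],s['gripper_width'])"
```

```text
bench.py
pics
steer.py
top [ 0.46775305 -0.01693604  1.25459645] [ 0.70985224  0.04747007 -0.04984118 -0.70097949] [[459.96108265   0.         283.2272886 ]
 [  0.         459.96108265 219.02241852]
 [  0.           0.           1.        ]]
scene [ 1.42355853 -0.25779026  1.07399639] [0.76019637 0.28176394 0.21471453 0.5446175 ] [[490.8168971    0.         281.76018007]
 [  0.         490.8168971  208.37744967]
 [  0.           0.           1.        ]]
0.1 [0.17339238 0.49530779 0.23825416] [-2.24832764e-04  1.67614231e-01  9.85852505e-01 -5.07587744e-04] [-0.21788492  0.65919747 -0.54442024] 0.08805606437984527
```

View pics/top0.png

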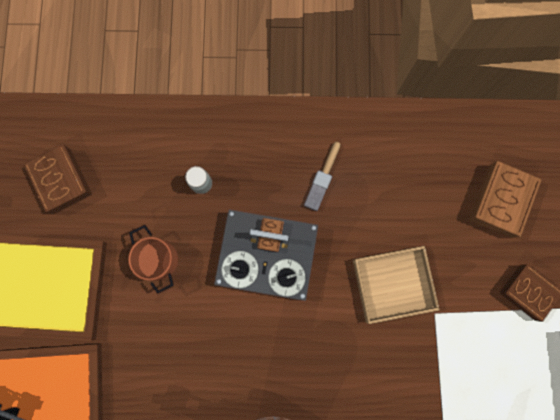

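The top picture shows the case near (266,255), with the left dial at (239,269), the right dial at (287,277) and the shackle bar at (269,236). The tray is at (396,285), on the -y side, and the pot is at (151,258).

```bash
python3 -c "
from h import *
m,p,d=load('top0')
hsv=cv2.cvtColor(p,cv2.COLOR_BGR2HSV)
# height map of all pixels
v,u=np.mgrid[0:420,0:560]; uv=np.c_[u.ravel(),v.ravel()]
P=bydepth(m,uv,d).reshape(420,560,3)
print('table z',np.median(P[300:400,200:400,2]), 'case z',np.round(P[[246,246,285],[232,306,262],2],3))
for nm,(a,b,c,e),z,lo,hi in (('case',(200,335,200,310),.05,.03,.2),('tray',(345,445,240,330),.035,.02,.06)):
    k=((P[...,2]>lo)&(P[...,2]<hi)).astype(np.uint8); t=np.zeros_like(k); t[c:e,a:b]=k[c:e,a:b]
    t=cv2.morphologyEx(t,cv2.MORPH_OPEN,np.ones((3,3)))
    cs=max(cv2.findContours(t,0,2)[0],key=cv2.contourArea)
    X=onz(m,cs.reshape(-1,2),z)[:,:2].astype(np.float32)
    print(nm,cv2.minAreaRect(X))
dark=((hsv[...,1]<90)&(hsv[...,2]<110)).astype(np.uint8);t=np.zeros_like(dark);t[200:310,205:330]=dark[200:310,205:330]
cs=max(cv2.findContours(t,0,2)[0],key=cv2.contourArea)
print('case colour',cv2.minAreaRect(onz(m,cs.reshape(-1,2),.05)[:,:2].astype(np.float32)))
cv2.imwrite('pics/c1.png',cv2.resize(p[200:310,205:335],None,fx=5.4,fy=5.4,interpolation=cv2.INTER_CUBIC))
"
```

```text
table z 0.00043325909442526456 case z [0.049 0.051 0.053]
case ((0.540303111076355, 0.022597208619117737), (0.24042876064777374, 0.20001763105392456), 80.90696716308594)
tray ((0.430361807346344, -0.3963535726070404), (0.07545842230319977, 0.14856109023094177), 58.33753204345703)
case colour ((0.5412715673446655, 0.023578286170959473), (0.2429717630147934, 0.20265769958496094), 80.8604965209961)
```

View pics/c1.png

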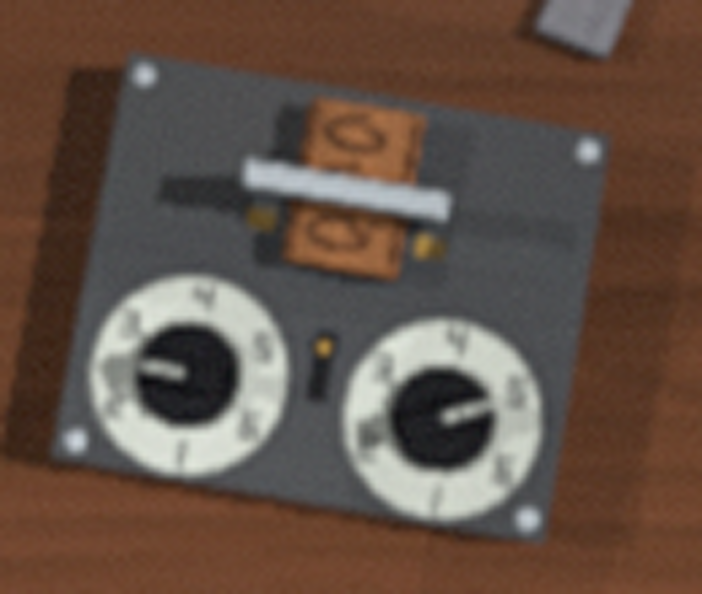

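Case found, with its size matching to within 1 mm. The left dial points at about 2 and the right dial at about 5. Next I'll measure the dials, shackle bar, stud and tray.

```bash
python3 -c "
from h import *
m,p,d=load('top0')
hsv=cv2.cvtColor(p,cv2.COLOR_BGR2HSV)
def mask(k,a,b,c,e):
    t=np.zeros(k.shape,np.uint8); t[c:e,a:b]=k[c:e,a:b]; return t
def big(t): return max(cv2.findContours(t,0,cv2.CHAIN_APPROX_NONE)[0],key=cv2.contourArea)
k=mask(hsv[...,2]>115,348,445,240,330)
cs=big(cv2.morphologyEx(k,cv2.MORPH_OPEN,np.ones((3,3))))
X=onz(m,cs.reshape(-1,2),.035)[:,:2].astype(np.float32); print('tray',cv2.minAreaRect(X))
C=np.array([.5403,.0226]);th=np.radians(80.9-90)
Rz=np.array([[np.cos(th),-np.sin(th)],[np.sin(th),np.cos(th)]])
loc=lambda X:(X[:,:2]-C)@Rz
white=(hsv[...,1]<60)&(hsv[...,2]>140)
for nm,(a,b,c,e),y in (('L',(219,261,248,291),.062),('R',(266,308,257,299),-.062)):
    cs=big(mask(white,a,b,c,e)); 
    X=onz(m,cs.reshape(-1,2),.051)[:,:2].astype(np.float32); (cx,cy),(w,h),_=cv2.minAreaRect(X)
    ctr=loc(np.array([[cx,cy]]))[0]; print(nm,'disc',ctr,w,h)
    # white line on bar top, z=.085, within 22 mm of axis
    v,u=np.mgrid[c:e,a:b]; uv=np.c_[u.ravel(),v.ravel()]; L=loc(onz(m,uv,.085))-[-.05,y]
    val=hsv[v.ravel(),u.ravel(),2].astype(float); s=np.hypot(*L.T)<.021
    w=np.clip(val-90,0,None)*s; g=(L*w[:,None]).sum(0)/w.sum()
    print(' line centroid',g,'angle',np.arctan2(g[1],-g[0])%(2*np.pi), w.sum())
k=mask((hsv[...,1]<60)&(hsv[...,2]>140),245,292,225,245); X=onz(m,big(k).reshape(-1,2),.106)
L=loc(X);print('bar local',cv2.minAreaRect(L.astype(np.float32)))
k=mask((hsv[...,1]>120)&(hsv[...,2]>120),258,270,260,272)
v,u=np.nonzero(k);print('stud',len(u),loc(onz(m,np.c_[u,v],.057)).mean(0) if len(u) else '')
"
```

```text
tray ((0.46779298782348633, -0.3202046751976013), (0.17269138991832733, 0.19233956933021545), 11.48727798461914)
L disc [-0.0487493   0.06275705] 0.09331412613391876 0.09118551015853882
 line centroid [0.00134266 0.01005182] angle 1.7035837738571564 765.0
R disc [-0.04824445 -0.06133523] 0.09279493242502213 0.09102865308523178
 line centroid [ 0.00559641 -0.00825701] angle 4.116733866227734 905.0
bar local ((0.047561388462781906, 0.0013999976217746735), (0.012429513968527317, 0.09494608640670776), 0.3333554267883301)
stud 4 [-0.02404058  0.00080919]
```

The rows are not in the units I measure in: shifts go in units of 5 mm and turns go in units of 0.2 rad. I convert before sending: 0.006 m is 1.2, -0.05 m is -10.

```bash
python3 steer.py '[[0.04, -10, -6, 1.2, 0], [0.04, -10, -6, 1.2, 0], [0.04, -10, -6, 1.2, 0], [0.04, -10, -6, 1.2, 0], [0.04, -10, -6, 1.2, 0]]' 15;  python3 steer.py '[[0.04, -10, -6, 1.2, 0], [0.04, -10, -6, 1.2, 0], [0.04, -10, -6, 1.2, 0], [0.04, -9.2, -6, 1.2, 0], [0.04, 0, 0, 0, 0.9]]'; python3 steer.py '[[0.04, 0, 0, 0, 0.9], [0.04, 0, 0, 0, 0.9], [0.04, 0, 0, 0, 0.9], [0.04, 0, 0, 0, 0.9], [0.04, 0, 0, 0, 0.9]]'; python3 steer.py '[[0.04, 0, 0, 0, 0.9], [0.04, 0, 0, 0, 0.9], [0.04, 0, 0, 0, 0]]'
python3 -c "
from h import *
s=r.sense();print(s['clock'],s['ee_pos'],s['tcp_rot'],s['qpos'])
m,p,d=snap('wrist','w1');print(m['eye'],m['orientation'])"
```

```text
clock: 0.72
ee_pos: [0.3607, 0.2697, 0.2085]
tcp_rot: [-0.0, 0.168, 0.986, 0.0]
contact_force: [1.3, 0.8, 0.8]
gripper_width: 0.041
grasp_force: 0.0
clock: 1.35
ee_pos: [0.5065, 0.0905, 0.1836]
tcp_rot: [-0.001, 0.259, 0.966, -0.0]
contact_force: [-0.2, 1.4, -0.4]
gripper_width: 0.0402
grasp_force: 0.0
clock: 1.98
ee_pos: [0.505, 0.0933, 0.1844]
tcp_rot: [-0.0, 0.653, 0.757, -0.0]
contact_force: [-0.1, -1.5, -0.6]
gripper_width: 0.0401
grasp_force: 0.0
clock: 2.35
ee_pos: [0.5051, 0.0933, 0.1845]
tcp_rot: [-0.0, 0.776, 0.631, -0.0]
contact_force: [0.6, 0.3, -0.4]
gripper_width: 0.0398
grasp_force: 0.0
2.35 [0.5050646  0.09328857 0.18446065] [-1.99754474e-04  7.75541724e-01  6.31296229e-01 -2.57969910e-04] [-4.57481361e-02  3.37774265e-01  1.61134907e+00 -4.91556775e-05
  1.19312026e+00  1.58619322e-01]
[0.51966291 0.16333601 0.3300411 ] [ 0.98519109 -0.13732908  0.01509968 -0.10154427]
```
View pics/w1.png

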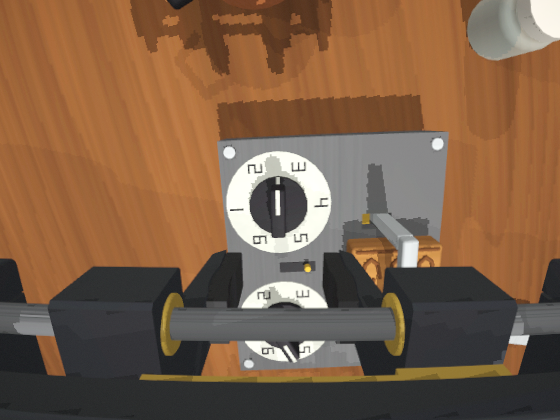

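The wrist picture shows the left dial at (278,203), with its line pointing between 2 and 3, and the stud at (307,267). The right dial is partly hidden at about (285,320).

```bash
python3 -c "
from h import *
m,p,d=load('w1')
hsv=cv2.cvtColor(p,cv2.COLOR_BGR2HSV); white=((hsv[...,1]<60)&(hsv[...,2]>140)).astype(np.uint8)
t=np.zeros_like(white);t[145:257,222:336]=white[145:257,222:336]
cs=max(cv2.findContours(t,0,1)[0],key=cv2.contourArea)
print('ring',cv2.minAreaRect(onz(m,cs.reshape(-1,2),.051)[:,:2].astype(np.float32)))
n,l,st,ce=cv2.connectedComponentsWithStats(white[175:232,262:298])
for i in range(1,n): print(st[i],ce[i]+[262,175])
i=1+np.argmin(np.hypot(*(ce[1:]-[16,25]).T)); v,u=np.nonzero(l==i); uv=np.c_[u+262,v+175]
X=onz(m,uv,.085)[:,:2]; print('line',X.mean(0)); w=np.linalg.eigh(np.cov(X.T))[1][:,1]; w*=np.sign(w[1])
ang=np.arctan2(w[1],w[0]); yaw=np.radians(-9.1); print('dir',ang,'a',yaw+np.pi-ang, 'ends',X@w.T if 0 else (X@w).min()-(X@w).max())
print('depth z',bydepth(m,[(278,225),(278,203),(306,267),(420,180),(278,243)],d))
dark=(hsv[...,2]<50).astype(np.uint8); 
P=bydepth(m,[(x,y) for y in range(165,245) for x in range(250,310)],d); B=P[(P[:,2]>.08)&(P[:,2]<.09)]
print('bar top',len(B),cv2.minAreaRect(B[:,:2].astype(np.float32)),B[:,2].mean())
"
```

```text
ring ((0.5020812749862671, 0.09790685027837753), (0.09823917597532272, 0.0995016098022461), 78.23529815673828)
[  0   0  36   8 111] [281.45945946 176.63063063]
[14  2  4  7 28] [277.5 180. ]
[ 13  15   5  26 120] [277.1  202.05]
[28 52  8  5 21] [294.61904762 229.85714286]
[ 0 54  5  3 10] [263.4 230.3]
line [0.50297057 0.10513029]
dir 1.379317650262747 a 1.6034500413955621 ends -0.020212454189713763
depth z [[0.49978967 0.086717   0.08557336]
 [0.50355088 0.10442418 0.08563724]
 [0.5144025  0.03263842 0.05751067]
 [0.62961981 0.09067348 0.04932073]
 [0.49319001 0.05815654 0.04943062]]
bar top 730 ((0.5013152360916138, 0.09554753452539444), (0.03977518901228905, 0.011831090785562992), 78.4034194946289) 0.08445097597431467
```

To row units: -0.003 m is -0.6, 0.05 m is 10.

```bash
python3 steer.py '[[0.04, 0, -0.6, 10, 0], [0.04, 0, 0, 10, 0], [0.04, 0, 0, 4.1, 0], [0.04, 0, 0, 0, 0], [0.01, 0, 0, 0, 0]]' 15;python3 steer.py '[[0.005, 0, 0, 0, 0], [0.005, 0, 0, 0, 0], [0.005, 0, 0, 0, 0], [0.005, 0, 0, 0, 0]]'; python3 -c "
from h import *
s=r.sense();print(s['moment'],s['grasp_force'],s['ee_pos'],s['contact_force'])"
```

```text
clock: 3.02
ee_pos: [0.5029, 0.0939, 0.0652]
tcp_rot: [0.001, 0.776, 0.631, 0.001]
contact_force: [0.3, 0.6, 0.0]
gripper_width: 0.0321
grasp_force: 0.0
clock: 3.52
ee_pos: [0.5016, 0.0941, 0.0649]
tcp_rot: [-0.001, 0.776, 0.631, -0.001]
contact_force: [-5.4, 0.4, 7.4]
gripper_width: 0.0121
grasp_force: 15.0
[ 0.13280943  1.02307393 -0.00401111] 15.000550949480385 [0.50161595 0.09414042 0.06488398] [-5.36894774  0.43136638  7.39930884]
```

To row units: -0.0005 m is -0.1, 0.03 rad is 0.15.

```bash
cat > st.py <<'E'
from h import *
s=r.sense();t=s['tcp_rot'];M=rot(t)
print('mz %.3f m'%s['moment'][2],np.round(s['moment'],2),'F tool',np.round(M.T@s['contact_force'],1),'a %.3f'%(np.radians(-9.1)+np.pi-np.arctan2(M[1,0],M[0,0])),'w %.4f'%s['gripper_width'],s['clock'],np.round(s['ee_pos'],4))
E
python3 steer.py '[[0.005, 0, -0.1, 0, 0.15], [0.005, 0, -0.1, 0, 0.15], [0.005, 0, 0, 0, 0.15]]' >/dev/null; python3 st.py; python3 steer.py '[[0.005, 0, 0, 0, 0.15], [0.005, 0, 0, 0, 0.15], [0.005, 0, 0, 0, 0.1]]'>/dev/null; python3 st.py
```

```text
mz 0.158 m [-0.02  0.48  0.16] F tool [-0.6 -2.7 -7.2] a 1.709 w 0.0120 3.9 [0.5016 0.0941 0.0649]
mz 0.146 m [0.03 0.49 0.15] F tool [-0.6 -1.4 -5.2] a 1.789 w 0.0122 4.275 [0.5016 0.0941 0.0648]
```

To row units: -0.0004 m is -0.08, 0.016 rad is 0.08.

```bash
python3 steer.py '[[0.005, 0, -0.08, 0, 0.08], [0.005, 0, 0, 0, 0.08], [0.005, 0, 0, 0, 0.08]]' >/dev/null; python3 st.py; python3 steer.py '[[0.005, 0, 0, 0, 0.08], [0.005, 0, 0, 0, 0.08], [0.005, 0, 0, 0, 0.08]]'>/dev/null; python3 st.py
```

```text
mz 0.126 m [-0.14  0.14  0.13] F tool [-0.7  0.5 -6. ] a 1.837 w 0.0120 4.65 [0.5016 0.0941 0.0649]
mz 0.176 m [-0.17  0.09  0.18] F tool [-0.3  1.3 -4.9] a 1.885 w 0.0121 5.025 [0.5016 0.0941 0.0649]
```

```bash
python3 steer.py '[[0.005, 0, 0, 0, 0.08], [0.005, 0, 0, 0, 0.08], [0.005, 0, 0, 0, 0.08]]' >/dev/null; python3 st.py; python3 steer.py '[[0.005, 0, 0, 0, 0.08], [0.005, 0, 0, 0, 0.08], [0.005, 0, 0, 0, 0.08]]'>/dev/null; python3 st.py
```

```text
mz 0.211 m [-0.12  0.09  0.21] F tool [-1.4  1.5 -5.8] a 1.933 w 0.0118 5.4 [0.5016 0.0941 0.0649]
mz 0.099 m [-0.23  0.13  0.1 ] F tool [-0.9  0.5 -4.6] a 1.981 w 0.0122 5.775 [0.5017 0.0941 0.0649]
```

To row units: 0.016 rad is 0.08.

```bash
python3 steer.py '[[0.005, 0, 0, 0, 0.08], [0.005, 0, 0, 0, 0.08]]' >/dev/null; python3 st.py; python3 steer.py '[[0.005, 0, 0, 0, 0.08], [0.005, 0, 0, 0, 0.08]]'>/dev/null; python3 st.py
```

```text
mz 0.109 m [-0.2   0.16  0.11] F tool [-0.7  1.4 -7. ] a 2.013 w 0.0116 6.025 [0.5017 0.0941 0.0649]
mz 0.123 m [-0.2   0.07  0.12] F tool [-0.9  0.6 -5.2] a 2.045 w 0.0120 6.275 [0.5017 0.0941 0.0649]
```

```bash
python3 steer.py '[[0.005, 0, 0, 0, 0.08], [0.005, 0, 0, 0, 0.08]]' >/dev/null; python3 st.py; python3 steer.py '[[0.005, 0, 0, 0, 0.08], [0.005, 0, 0, 0, 0.08]]'>/dev/null; python3 st.py
```

```text
mz 0.153 m [-0.16  0.07  0.15] F tool [-1.4  1.9 -5.4] a 2.077 w 0.0119 6.525 [0.5017 0.0941 0.0649]
mz 0.084 m [-0.2   0.1   0.08] F tool [-0.6  0.5 -6.3] a 2.109 w 0.0121 6.775 [0.5017 0.0941 0.0649]
```

To row units: 0.016 rad is 0.08.

```bash
python3 steer.py '[[0.005, 0, 0, 0, 0.08], [0.005, 0, 0, 0, 0.08]]' >/dev/null; python3 st.py; python3 steer.py '[[0.005, 0, 0, 0, 0.08], [0.005, 0, 0, 0, 0.08]]'>/dev/null; python3 st.py
```

```text
mz 0.087 m [-0.25  0.06  0.09] F tool [-0.3  1.2 -5.5] a 2.141 w 0.0120 7.025 [0.5017 0.0941 0.0649]
mz 0.006 m [-0.26  0.16  0.01] F tool [-0.7  1.6 -6.4] a 2.173 w 0.0124 7.275 [0.5017 0.0941 0.0649]
```

To row units: 0.016 rad is 0.08.

```bash
python3 steer.py '[[0.005, 0, 0, 0, 0.08], [0.005, 0, 0, 0, 0.08]]' >/dev/null; python3 st.py; python3 -c "
from h import *
m,p,d=snap('wrist','w2')
print(m['eye'])"
```

```text
mz -0.012 m [-0.26  0.14 -0.01] F tool [-0.4  1.4 -5.7] a 2.205 w 0.0118 7.525 [0.5017 0.094  0.0649]
[0.55172295 0.14462916 0.21056096]
```

View pics/w2.png

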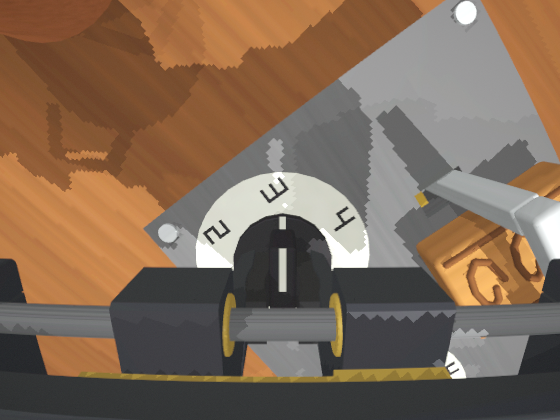

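The wrist picture shows the dial line at (283,240), just past 3, in line with the fingers; the stud is hidden. The torque has dropped to zero, so the nose is drawing the dial in.

To row units: 0.015 rad is 0.075.

```bash
python3 steer.py '[[0.005, 0, 0, 0, 0.075], [0.005, 0, 0, 0, 0]]' >/dev/null; python3 st.py; python3 steer.py '[[0.005, 0, 0, 0, 0.075], [0.005, 0, 0, 0, 0]]'>/dev/null; python3 st.py
```

```text
mz -0.089 m [-0.25  0.09 -0.09] F tool [-0.7  1.5 -5.1] a 2.220 w 0.0117 7.825 [0.5017 0.094  0.0649]
mz -0.009 m [-0.27  0.09 -0.01] F tool [-0.9  2.1 -5.7] a 2.235 w 0.0119 8.075 [0.5017 0.094  0.0649]
```

To row units: 0.015 rad is 0.075.

```bash
python3 steer.py '[[0.005, 0, 0, 0, 0.075], [0.005, 0, 0, 0, 0]]' >/dev/null; python3 st.py;
```

```text
mz 0.007 m [-0.24  0.11  0.01] F tool [-0.7  1.4 -5.6] a 2.250 w 0.0120 8.325 [0.5017 0.094  0.0649]
```

```bash
python3 steer.py '[[0.005, 0, 0, 0, 0.075], [0.005, 0, 0, 0, 0]]' >/dev/null; python3 st.py; python3 steer.py '[[0.005, 0, 0, 0, 0.075], [0.005, 0, 0, 0, 0]]'>/dev/null; python3 st.py
```

```text
mz 0.036 m [-0.31  0.11  0.04] F tool [-1.3  2.3 -5.7] a 2.265 w 0.0117 8.575 [0.5018 0.094  0.0649]
mz 0.041 m [-0.32  0.08  0.04] F tool [-0.9  1.3 -5.3] a 2.280 w 0.0120 8.825 [0.5017 0.094  0.0649]
```

To row units: 0.015 rad is 0.075.

```bash
python3 steer.py '[[0.005, 0, 0, 0, 0.075], [0.005, 0, 0, 0, 0]]' >/dev/null; python3 st.py;
```

```text
mz 0.016 m [-0.27  0.06  0.02] F tool [-0.2  0.9 -6.5] a 2.295 w 0.0122 9.075 [0.5017 0.094  0.0649]
```

To row units: 0.015 rad is 0.075.

```bash
python3 steer.py '[[0.005, 0, 0, 0, 0.075], [0.005, 0, 0, 0, 0.075]]' >/dev/null; python3 st.py; python3 steer.py '[[0.005, 0, 0, 0, 0.05], [0.005, 0, 0, 0, 0]]'>/dev/null; python3 st.py
```

```text
mz 0.146 m [-0.27  0.04  0.15] F tool [-0.5  1.1 -5.9] a 2.325 w 0.0122 9.325 [0.5017 0.094  0.0649]
mz 0.262 m [-0.27  0.04  0.26] F tool [-0.1  1.1 -6.5] a 2.334 w 0.0118 9.575 [0.5017 0.094  0.0649]
```

Resistance now rises steeply, so the left dial has caught. I'll unload it, release, rise and check the stud.

To row units: -0.05 m is -10, -0.03 rad is -0.15.

```bash
python3 steer.py '[[0.005, 0, 0, 0, -0.15], [0.04, 0, 0, 0, 0], [0.04, 0, 0, 0, 0], [0.04, 0, 0, 0, 0], [0.04, 0, 0, -10, 0]]'; python3 steer.py '[[0.04, 0, 0, -12, 0], [0.04, 0, 0, 0, 0]]'; python3 st.py; python3 -c "
from h import *
m,p,d=snap('wrist','w3')
m,p,d=snap('top','top3')
cv2.imwrite('pics/c3.png',cv2.resize(p[200:310,205:335],None,fx=5.4,fy=5.4,interpolation=cv2.INTER_CUBIC))"
```

```text
clock: 10.2
ee_pos: [0.4992, 0.0943, 0.1122]
tcp_rot: [-0.001, 0.943, 0.333, -0.003]
contact_force: [1.4, 0.5, 1.2]
gripper_width: 0.0403
grasp_force: 0.0
clock: 10.45
ee_pos: [0.5027, 0.0943, 0.1781]
tcp_rot: [0.001, 0.943, 0.333, 0.004]
contact_force: [-0.3, -0.1, -0.5]
gripper_width: 0.0398
grasp_force: 0.0
mz 0.007 m [-0.11  0.09  0.01] F tool [-0.3 -0.2  0.5] a 2.304 w 0.0398 10.45 [0.5027 0.0943 0.1781]
```

View pics/w3.png

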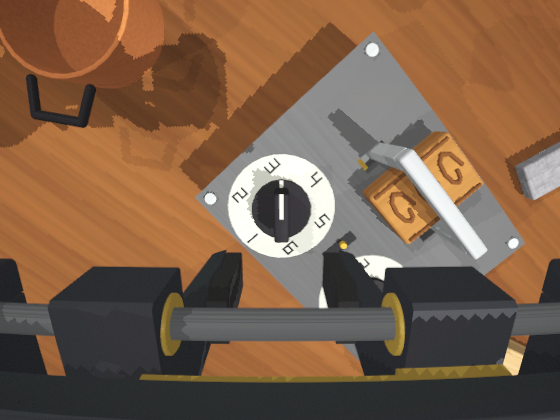

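The wrist picture shows the dial just past 3 and the stud at (343,245). Open slot now shows behind the stud at (350,238), so it has moved. I'll measure how far.

```bash
cat > loc.py <<'E'
from h import *
C=np.array([.5416,.0232]);th=np.radians(-9.1)
Rz=np.array([[np.cos(th),-np.sin(th)],[np.sin(th),np.cos(th)]])
loc=lambda X:(X[:,:2]-C)@Rz
def stud(m,p):
    hsv=cv2.cvtColor(p,cv2.COLOR_BGR2HSV); v,u=np.mgrid[0:420,0:560]; uv=np.c_[u.ravel(),v.ravel()]
    L=loc(onz(m,uv,.057)); k=(abs(L[:,1])<.01)&(L[:,0]>-.05)&(L[:,0]<-.01)
    h=hsv.reshape(-1,3); k&=(h[:,1]>130)&(h[:,2]>120)&(h[:,0]>12)&(h[:,0]<35)
    return k.sum(), L[k].mean(0) if k.any() else None
E
python3 -c "
from loc import *
for f in('w1','w3','top0','top3'): m,p,d=load(f);print(f,stud(m,p))
m,p,d=load('top3'); hsv=cv2.cvtColor(p,cv2.COLOR_BGR2HSV)
"
```

```text
w1 (np.int64(46), array([-0.02728398,  0.00412229]))
w3 (np.int64(46), array([-0.03206723,  0.00406961]))
top0 (np.int64(4), array([-2.52293228e-02,  1.11404140e-05]))
top3 (np.int64(4), array([-0.03031466, -0.00089649]))
```

The stud has moved 4.8 mm, so the left dial has caught. Next is the right dial.

```bash
python3 steer.py '[[0.04, -6.26, 5.6, 0, 0], [0.04, -6.26, 5.6, 0, 0], [0.04, -6.26, 5.6, 0, 0], [0.04, 0, 0, 0, -0.85], [0.04, 0, 0, 0, -0.85]]' >/dev/null; python3 steer.py '[[0.04, 0, 0, 0, -0.85], [0.04, 0, 0, 0, -0.85], [0.04, 0, 0, 0, -0.85], [0.04, 0, 0, 0, -0.85], [0.04, 0, 0, 0, -0.83]]' > /dev/null; python3 steer.py '[[0.04, 0, 0, 0, 0]]'; python3 -c "
from loc import *
s=r.sense(); M=rot(s['tcp_rot']); print(s['ee_pos'],'psi',np.arctan2(M[1,0],M[0,0]),s['qpos'][5])
m,p,d=snap('wrist','w4'); print(stud(m,p))
v,u=np.mgrid[0:420:1,0:560:1]; uv=np.c_[u.ravel(),v.ravel()]; P=bydepth(m,uv,d); ax=C+Rz@[-.05,-.062]; print('axis',ax)
k=(P[:,2]>.079)&(P[:,2]<.09)&(np.hypot(*(P[:,:2]-ax).T)<.035)
print('bar',k.sum(),cv2.minAreaRect(P[k,:2].astype(np.float32)))
h=cv2.cvtColor(p,cv2.COLOR_BGR2HSV).reshape(-1,3); k&=(h[:,1]<60)&(h[:,2]>140); X=onz(m,uv[k],.085)
if k.sum()>5:
    w=np.linalg.eigh(np.cov(X[:,:2].T))[1][:,1]; print('line',k.sum(),X.mean(0),'dir',np.arctan2(w[1],w[0]))
"
```

```text
clock: 11.92
ee_pos: [0.48, -0.0299, 0.1727]
tcp_rot: [-0.001, 0.597, 0.803, -0.0]
contact_force: [1.0, 0.5, -0.5]
gripper_width: 0.0398
grasp_force: 0.0
[ 0.47997825 -0.02988324  0.17274766] psi 1.8630882495422245 -0.5987671376395676
(np.int64(54), array([-0.03245225,  0.00233468]))
axis [ 0.48242351 -0.03011175]
bar 810 ((0.481670618057251, -0.027107268571853638), (0.011696726083755493, 0.03976787254214287), 17.19411277770996)
line 127 [ 0.48459198 -0.03693078  0.085     ] dir 1.9164187675011823
```

View pics/w4.png

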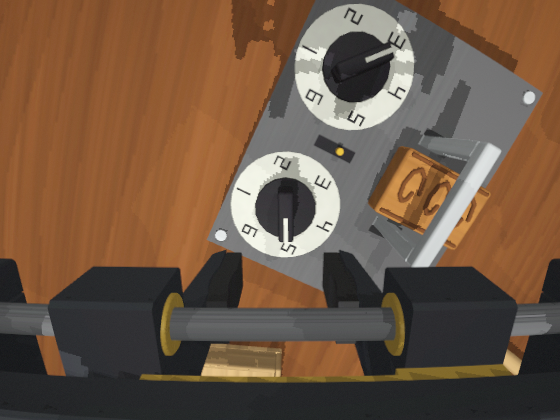

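The wrist picture shows the right dial at (286,203) with its line pointing just short of 5, a≈4.25. The stud is at (340,152). Now gripping.

To row units: 0.0022 m is 0.44, 0.05 m is 10.

```bash
python3 steer.py '[[0.04, 0, 0.44, 10, 0], [0.04, 0, 0, 10, 0], [0.04, 0, 0, 1.8, 0], [0.04, 0, 0, 0, 0], [0.01, 0, 0, 0, 0]]' 15 >/dev/null;python3 steer.py '[[0.005, 0, 0, 0, 0], [0.005, 0, 0, 0, 0], [0.005, 0, 0, 0, 0], [0.005, 0, 0, 0, 0]]';python3 st.py; python3 steer.py '[[0.005, 0, 0, 0, -0.15], [0.005, 0, 0, 0, -0.15], [0.005, 0, 0, 0, -0.15], [0.005, 0, 0, 0, -0.15]]' >/dev/null; python3 st.py
```

```text
clock: 13.1
ee_pos: [0.4823, -0.0298, 0.0659]
tcp_rot: [-0.0, 0.596, 0.803, -0.001]
contact_force: [-5.5, -2.1, 7.2]
gripper_width: 0.0122
grasp_force: 15.0
mz 0.089 m [-0.44  1.03  0.09] F tool [-0.4 -5.9 -7.2] a 1.118 w 0.0122 13.1 [ 0.4823 -0.0298  0.0659]
mz -0.193 m [-0.36  0.84 -0.19] F tool [ 0.2 -4.6 -7.9] a 0.997 w 0.0121 13.6 [ 0.4824 -0.0297  0.0659]
```

```bash
python3 steer.py '[[0.005, 0, -0.1, 0, -0.2], [0.005, 0, -0.1, 0, -0.2], [0.005, 0, 0, 0, -0.2], [0.005, 0, 0, 0, -0.2], [0.005, 0, 0, 0, -0.2]]' >/dev/null; python3 st.py; python3 steer.py '[[0.005, 0, 0, 0, -0.2], [0.005, 0, 0, 0, -0.2], [0.005, 0, 0, 0, -0.2], [0.005, 0, 0, 0, -0.2], [0.005, 0, 0, 0, -0.2]]' >/dev/null; python3 st.py;python3 steer.py '[[0.005, 0, 0, 0, -0.15], [0.005, 0, 0, 0, -0.15], [0.005, 0, 0, 0, -0.15], [0.005, 0, 0, 0, -0.15]]' >/dev/null; python3 st.py
```

```text
mz -0.145 m [ 0.35 -0.15 -0.14] F tool [ 0.8  3.3 -3.1] a 0.797 w 0.0119 14.225 [ 0.4825 -0.0296  0.066 ]
mz -0.239 m [ 0.56 -0.36 -0.24] F tool [ 2.2  5.1 -1.7] a 0.598 w 0.0119 14.85 [ 0.4826 -0.0295  0.066 ]
mz -0.062 m [ 0.88 -0.54 -0.06] F tool [ 0.6  5.8 -3.1] a 0.477 w 0.0118 15.35 [ 0.4827 -0.0295  0.0659]
```

To row units: 0.0007 m is 0.14, -0.016 rad is -0.08.

```bash
python3 steer.py '[[0.005, 0, 0.14, 0, -0.08], [0.005, 0, 0, 0, -0.08], [0.005, 0, 0, 0, -0.08]]' >/dev/null; python3 st.py; python3 steer.py '[[0.005, 0, 0, 0, -0.08], [0.005, 0, 0, 0, -0.08], [0.005, 0, 0, 0, -0.08]]'>/dev/null; python3 st.py
```

```text
mz -0.133 m [ 0.37 -0.14 -0.13] F tool [ 0.6  3.  -5.6] a 0.430 w 0.0119 15.725 [ 0.4827 -0.0294  0.0659]
mz -0.111 m [ 0.38 -0.16 -0.11] F tool [-0.1  2.7 -6.3] a 0.382 w 0.0117 16.1 [ 0.4828 -0.0293  0.0659]
```

```bash
python3 steer.py '[[0.005, 0, 0, 0, -0.08], [0.005, 0, 0, 0, -0.08], [0.005, 0, 0, 0, -0.08]]' >/dev/null; python3 st.py; python3 steer.py '[[0.005, 0, 0, 0, -0.08], [0.005, 0, 0, 0, -0.08]]'>/dev/null; python3 st.py
```

```text
mz -0.046 m [ 0.41 -0.19 -0.05] F tool [ 0.   2.6 -5.6] a 0.334 w 0.0120 16.475 [ 0.4828 -0.0293  0.0659]
mz -0.013 m [ 0.52 -0.21 -0.01] F tool [-0.3  3.3 -5.3] a 0.302 w 0.0119 16.725 [ 0.4828 -0.0293  0.0659]
```

Torque has dropped, which suggests it is drawing in already. Continuing gently.

```bash
python3 steer.py '[[0.005, 0, 0, 0, -0.075], [0.005, 0, 0, 0, -0.05]]' >/dev/null; python3 st.py; python3 steer.py '[[0.005, 0, 0, 0, -0.075], [0.005, 0, 0, 0, -0.05]]'>/dev/null; python3 st.py
```

```text
mz 0.052 m [ 0.55 -0.23  0.05] F tool [ 0.5  4.3 -5.9] a 0.276 w 0.0119 16.975 [ 0.4828 -0.0292  0.0659]
mz -0.056 m [ 0.62 -0.28 -0.06] F tool [-0.3  3.4 -6.2] a 0.252 w 0.0122 17.225 [ 0.4828 -0.0292  0.0659]
```

To row units: -0.015 rad is -0.075.

```bash
python3 steer.py '[[0.005, 0, 0, 0, -0.075], [0.005, 0, 0, 0, -0.05]]' >/dev/null; python3 st.py
```

```text
mz -0.051 m [ 0.59 -0.3  -0.05] F tool [-0.3  3.5 -5.4] a 0.227 w 0.0118 17.475 [ 0.4828 -0.0292  0.0659]
```

To row units: -0.015 rad is -0.075.

```bash
python3 steer.py '[[0.005, 0, 0, 0, -0.075], [0.005, 0, 0, 0, -0.05]]' >/dev/null; python3 st.py; python3 -c "
from loc import *
for n in('wrist','top'): m,p,d=snap(n,n+'5');print(stud(m,p))"
```

```text
mz -0.053 m [ 0.62 -0.25 -0.05] F tool [-1.   3.6 -5.6] a 0.202 w 0.0117 17.725 [ 0.4828 -0.0291  0.0659]
(np.int64(143), array([-0.0417217 ,  0.00134201]))
(np.int64(0), None)
```

The stud has moved a further 9.5 mm or so, which points to the bolt being clear. I'll release, rise and confirm.

To row units: -0.06 m is -12, -0.05 m is -10.

```bash
python3 steer.py '[[0.04, 0, 0, 0, 0], [0.04, 0, 0, 0, 0], [0.04, 0, 0, -10, 0], [0.04, 0, 0, -12, 0], [0.04, 0, 0, 0, 0]]'; python3 st.py; python3 -c "
from loc import *
for n in('wrist','top'): m,p,d=snap(n,n+'6');print(stud(m,p))
s=r.sense();M=rot(s['tcp_rot']);psi=np.arctan2(M[1,0],M[0,0]);print('psi',psi,s['qpos'])
# shackle bar from top and wrist depth
for f in('wrist6','top6'):
    m,p,d=load(f);v,u=np.mgrid[0:420,0:560];P=bydepth(m,np.c_[u.ravel(),v.ravel()],d);L=loc(P)
    k=(P[:,2]>.108)&(P[:,2]<.125)&(abs(L[:,0]-.045)<.02)&(abs(L[:,1])<.06)
    if k.sum()>5: print(f,'bar local',k.sum(),cv2.minAreaRect(L[k].astype(np.float32)),P[k,2].mean())
"
```

```text
clock: 18.45
ee_pos: [0.4838, -0.0299, 0.1788]
tcp_rot: [0.004, 0.179, 0.984, -0.001]
contact_force: [-1.0, -0.3, -1.0]
gripper_width: 0.0397
grasp_force: 0.0
mz 0.001 m [-0.04  0.02  0.  ] F tool [ 0.9 -0.6  1. ] a 0.202 w 0.0397 18.45 [ 0.4838 -0.0299  0.1788]
(np.int64(54), array([-0.04106594,  0.00176048]))
(np.int64(0), None)
psi 2.780675372100845 [-3.03933693e-01  2.83809203e-01  1.71338441e+00 -1.89218430e-04
  1.14464415e+00 -1.51373452e+00]
wrist6 bar local 14 ((0.04824462905526161, -0.042172159999608994), (0.006139048840850592, 0.0018053409876301885), 80.32708740234375) 0.11692190559972201
top6 bar local 195 ((0.043825455009937286, -0.0011907443404197693), (0.09553366154432297, 0.012292788363993168), 89.96853637695312) 0.11737913848959433
```

View pics/wrist6.png

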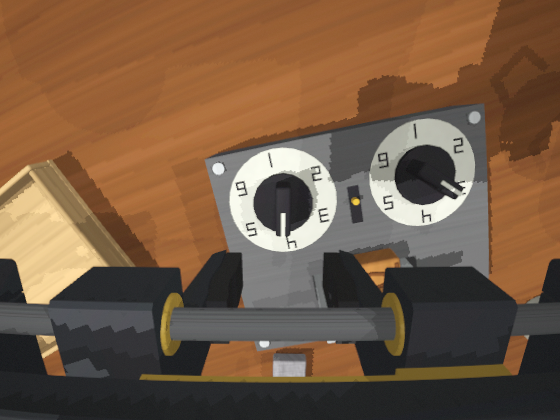

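The wrist picture shows the right dial pointing at 4, at (283,240), and the stud at (356,202). I'll check the stud against the slot ends across the pictures.

```bash
python3 -c "
from loc import *
for f in('w1','w3','w4','wrist6'):
    m,p,d=load(f);v,u=np.mgrid[0:420,0:560];uv=np.c_[u.ravel(),v.ravel()];h=cv2.cvtColor(p,cv2.COLOR_BGR2HSV).reshape(-1,3)
    n,s=stud(m,p); S=loc(onz(m,uv,.050)); k=(h[:,2]<48)&(abs(S[:,0]+.032)<.02)&(abs(S[:,1]-s[1])<.005)
    dark=S[k,0]*1000; print(f,'stud',s*1000,'slot x',np.percentile(dark,[1,99]), k.sum(), bydepth(m,[uv[((loc(onz(m,uv,.057))-s)**2).sum(1).argmin()]],d))
"
```

```text
w1 stud [-27.2839793    4.12228853] slot x [-30.68738583 -26.90158682] 7 [[0.51512018 0.03130692 0.05721809]]
w3 stud [-32.06723358   4.06961057] slot x [-51.96369198 -32.18790932] 52 [[0.51126342 0.03268255 0.05778411]]
w4 stud [-32.45224972   2.33468177] slot x [-35.09620721 -31.8059229 ] 9 [[0.51040959 0.0309811  0.05549277]]
wrist6 stud [-41.06593582   1.76047617] slot x [-43.03097045 -41.97252002] 4 [[0.50110398 0.03120006 0.0580281 ]]
```

The stud has travelled 13.7 mm in total, so the bolt is clear. Next is the shackle.

```bash
python3 steer.py '[[0.04, -7.94, 7.92, 0, 0], [0.04, -7.94, 7.92, 0, 0], [0.04, 0, 0, 0, 0.855], [0.04, 0, 0, 0, 0.855], [0.04, 0, 0, 0, 0.855]]' >/dev/null; python3 steer.py '[[0.04, 0, 0, 0, 0.855], [0.04, 0, 0, 0, 0.855], [0.04, 0, 0, 0, 0.855], [0.04, 0, 0, 0, 0.855], [0.04, 0, 0, 0, 0.86]]' > /dev/null; python3 steer.py '[[0.04, 0, 0, 0, 0], [0.04, 0, 0, 0, 0]]'; python3 -c "
from loc import *
for n in('wrist','top'): m,p,d=snap(n,n+'7');print(stud(m,p))
s=r.sense();M=rot(s['tcp_rot']);print('psi',np.arctan2(M[1,0],M[0,0]),s['ee_pos'],loc(s['ee_pos'][None]))
m,p,d=load('wrist7');v,u=np.mgrid[0:420,0:560];P=bydepth(m,np.c_[u.ravel(),v.ravel()],d);L=loc(P)
k=(P[:,2]>.108)&(P[:,2]<.125)&(abs(L[:,0]-.045)<.02)&(abs(L[:,1])<.06)
print('bar local',k.sum(),cv2.minAreaRect(L[k].astype(np.float32)),P[k,2].mean())
"
```

```text
clock: 20.05
ee_pos: [0.5841, 0.0168, 0.1742]
tcp_rot: [-0.001, 0.76, 0.65, -0.001]
contact_force: [0.1, 0.1, -0.0]
gripper_width: 0.0401
grasp_force: 0.0
(np.int64(55), array([-0.03933664,  0.00335082]))
(np.int64(0), None)
psi 1.4138857068119492 [0.58429871 0.01676852 0.17471261] [[0.04317849 0.00040262]]
bar local 2456 ((0.04428786784410477, 0.0027701593935489655), (0.09604952484369278, 0.011757425032556057), 89.798583984375) 0.11737576654504252
```

To row units: 0.0013 m is 0.26, 0.001 m is 0.2.

```bash
python3 steer.py '[[0.04, 0.2, 0.26, 8, 0], [0.04, 0, 0, 8, 0], [0.04, 0, 0, 0.2, 0], [0.04, 0, 0, 0, 0], [0.01, 0, 0, 0, 0]]' 15 ; python3 steer.py '[[0.005, 0, 0, 0, 0], [0.005, 0, 0, 0, 0], [0.005, 0, 0, 0, 0], [0.005, 0, 0, 0, 0]]'; python3 st.py
```

```text
clock: 20.78
ee_pos: [0.5867, 0.0174, 0.096]
tcp_rot: [0.001, 0.761, 0.649, 0.001]
contact_force: [-0.4, -0.2, -0.2]
gripper_width: 0.0322
grasp_force: 0.0
clock: 21.28
ee_pos: [0.5862, 0.0175, 0.0947]
tcp_rot: [0.0, 0.761, 0.649, 0.0]
contact_force: [-0.3, 1.2, 4.8]
gripper_width: 0.0118
grasp_force: 15.0
mz -0.049 m [-0.07  0.12 -0.05] F tool [ 1.2 -0.5 -4.8] a 1.571 w 0.0118 21.275 [0.5862 0.0175 0.0947]
```

Clean grip. I'll raise the grip force and lift slowly at first.

```bash
python3 steer.py '[[0.005, 0, 0, 0, 0], [0.005, 0, 0, -0.6, 0], [0.005, 0, 0, 0, 0]]' 40 ; python3 st.py; python3 steer.py '[[0.005, 0, 0, -1.2, 0], [0.005, 0, 0, -1.6, 0], [0.005, 0, 0, -2, 0]]'; python3 st.py
```

```text
clock: 21.65
ee_pos: [0.5856, 0.0176, 0.0968]
tcp_rot: [-0.0, 0.761, 0.649, -0.0]
contact_force: [0.0, -0.4, -3.1]
gripper_width: 0.0116
grasp_force: 40.0
mz -0.090 m [-0.04  0.09 -0.09] F tool [-0.4  0.1  3.1] a 1.571 w 0.0116 21.65 [0.5856 0.0176 0.0968]
clock: 22.02
ee_pos: [0.5859, 0.0176, 0.1219]
tcp_rot: [0.0, 0.761, 0.649, 0.0]
contact_force: [-0.2, -0.1, -2.9]
gripper_width: 0.0113
grasp_force: 40.0
mz -0.006 m [-0.11  0.09 -0.01] F tool [-0.1 -0.1  2.9] a 1.571 w 0.0113 22.025 [0.5859 0.0176 0.1219]
```

The rows are not in the units I measure in: shifts go in units of 5 mm and turns go in units of 0.2 rad. I convert before sending: -0.03 m is -6, -0.025 m is -5.

```bash
python3 steer.py '[[0.005, 0, 0, -5, 0], [0.005, 0, 0, -6, 0], [0.005, 0, 0, -4, 0], [0.005, 0, 0, 0, 0]]' ; python3 steer.py '[[0.005, -6, -1, 0, 0], [0.005, -8, -1.32, 0, 0], [0.005, -8, -1.32, 0, 0], [0.005, -8, -1.32, 0, 0], [0.005, -8, -1.32, 0, 0]]'; python3 steer.py '[[0.005, -8, -1.32, 0, 0], [0.005, -8, -1.32, 0, 0], [0.005, -8, -1.32, 0, 0], [0.005, -8, -1.32, 0, 0], [0.005, 0, 0, 0, -0.6]]'; python3 steer.py '[[0.005, 0, 0, 0, -0.6], [0.005, 0, 0, 0, -0.585], [0.005, 0, 0, 0, 0]]'; python3 -c "
from loc import *
s=r.sense();M=rot(s['tcp_rot']);print('psi',np.arctan2(M[1,0],M[0,0]))
m,p,d=snap('top','top8');print(stud(m,p));snap('wrist','wrist8')
h=cv2.cvtColor(p,cv2.COLOR_BGR2HSV)
m,p,d=snap('scene','sc8')
"
```

```text
clock: 22.52
ee_pos: [0.5865, 0.0175, 0.198]
tcp_rot: [0.001, 0.761, 0.649, 0.001]
contact_force: [-0.4, -0.2, -3.2]
gripper_width: 0.0113
grasp_force: 40.0
clock: 23.15
ee_pos: [0.5239, -0.1661, 0.1953]
tcp_rot: [-0.001, 0.761, 0.649, -0.0]
contact_force: [0.4, -0.6, -1.2]
gripper_width: 0.0113
grasp_force: 40.0
clock: 23.78
ee_pos: [0.4721, -0.321, 0.1949]
tcp_rot: [-0.001, 0.721, 0.693, -0.0]
contact_force: [0.6, 0.9, -3.8]
gripper_width: 0.0114
grasp_force: 40.0
clock: 24.15
ee_pos: [0.4731, -0.3187, 0.1954]
tcp_rot: [-0.001, 0.634, 0.773, 0.0]
contact_force: [-0.2, -0.2, -3.4]
gripper_width: 0.0115
grasp_force: 40.0
psi 1.7676870328901366
(np.int64(3), array([-0.03872226, -0.00020523]))
```

View pics/wrist8.png

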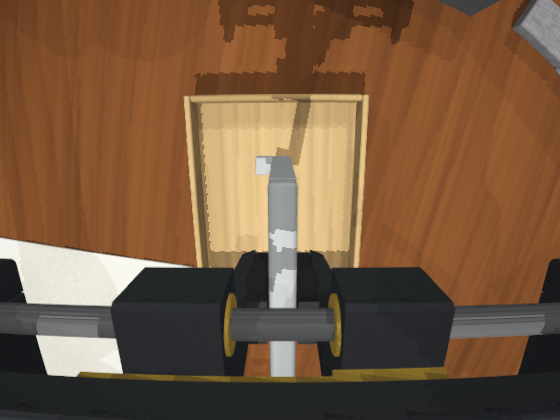

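View pics/sc8.png

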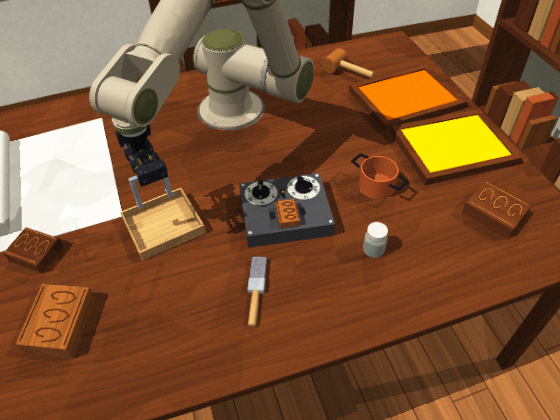

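The wrist picture shows the shackle leg and foot (262,164) upright over the tray, well inside its walls. The scene picture shows the block, pot, jar and brush undisturbed. Top-camera stud travel is 13.5 mm. Lowering now.

To row units: 0.035 m is 7, 0.03 m is 6.

```bash
python3 steer.py '[[0.005, 0, 0, 6, 0], [0.005, 0, 0, 7, 0], [0.005, 0, 0, 5, 0], [0.005, 0, 0, 1.6, 0], [0.005, 0, 0, 0, 0]]' ; python3 st.py; python3 steer.py '[[0.005, 0, 0, 0.6, 0], [0.005, 0, 0, 0.6, 0], [0.005, 0, 0, 0, 0]]'; python3 st.py
```

```text
clock: 24.92
ee_pos: [0.4735, -0.319, 0.0985]
tcp_rot: [0.0, 0.634, 0.773, -0.0]
contact_force: [-0.2, 1.1, -1.2]
gripper_width: 0.0113
grasp_force: 40.0
mz -0.034 m [-0.07  0.05 -0.03] F tool [1.1 0.  1.2] a 1.215 w 0.0113 24.925 [ 0.4735 -0.319   0.0985]
clock: 25.3
ee_pos: [0.4734, -0.3189, 0.0923]
tcp_rot: [0.0, 0.634, 0.774, -0.0]
contact_force: [-0.4, 0.2, -3.0]
gripper_width: 0.0111
grasp_force: 40.0
mz -0.008 m [-0.07  0.04 -0.01] F tool [ 0.3 -0.4  3. ] a 1.214 w 0.0111 25.3 [ 0.4734 -0.3189  0.0923]
```

To row units: 0.0015 m is 0.3.

```bash
python3 steer.py '[[0.005, 0, 0, 0.3, 0], [0.005, 0, 0, 0.3, 0], [0.005, 0, 0, 0, 0]]' >/dev/null; python3 st.py; python3 steer.py '[[0.005, 0, 0, 0.2, 0], [0.005, 0, 0, 0, 0]]'>/dev/null; python3 st.py
```

```text
mz -0.023 m [-0.1   0.06 -0.02] F tool [-0.1  0.4  1.9] a 1.214 w 0.0116 25.675 [ 0.4734 -0.3188  0.0891]
mz 0.066 m [0.17 0.15 0.07] F tool [ 1.1 -0.7 -2.5] a 1.214 w 0.0111 25.925 [ 0.4736 -0.319   0.0887]
```

The shackle is on the floor, at the predicted height. I'll open and withdraw straight up.

To row units: -0.03 m is -6, -0.06 m is -12.

```bash
python3 steer.py '[[0.016, 0, 0, 0, 0], [0.03, 0, 0, 0, 0], [0.04, 0, 0, 0, 0], [0.04, 0, 0, 0, 0]]' 15; python3 st.py; python3 steer.py '[[0.04, 0, 0, -2, 0], [0.04, 0, 0, -6, 0], [0.04, 0, 0, -10, 0], [0.04, 0, 0, -10, 0], [0.04, 0, 0, 0, 0]]'; python3 steer.py '[[0.04, -10, 0, -4, 0], [0.04, -12, 0, 0, 0], [0.04, -12, 0, 0, 0], [0.04, 0, 0, 0, 0]]'; python3 -c "
from loc import *
m,p,d=snap('top','top9');print(stud(m,p));snap('scene','sc9')
v,u=np.mgrid[0:420,0:560];P=bydepth(m,np.c_[u.ravel(),v.ravel()],d);k=(P[:,2]>.095)&(P[:,2]<.125)&(np.hypot(P[:,0]-.468,P[:,1]+.32)<.08)
print(k.sum(),cv2.minAreaRect(P[k,:2].astype(np.float32)),P[k,2].mean())"
```

```text
clock: 26.42
ee_pos: [0.4734, -0.3189, 0.0882]
tcp_rot: [-0.0, 0.634, 0.774, 0.0]
contact_force: [0.1, 0.1, 1.1]
gripper_width: 0.0398
grasp_force: 0.0
mz 0.043 m [-0.08  0.1   0.04] F tool [ 0.1  0.2 -1.1] a 1.214 w 0.0398 26.425 [ 0.4734 -0.3189  0.0882]
clock: 27.05
ee_pos: [0.4744, -0.3197, 0.2327]
tcp_rot: [0.004, 0.634, 0.774, -0.0]
contact_force: [-0.3, -0.5, 0.2]
gripper_width: 0.0402
grasp_force: 0.0
clock: 27.55
ee_pos: [0.506, -0.4887, 0.244]
tcp_rot: [-0.002, 0.635, 0.773, 0.0]
contact_force: [-0.2, 0.3, -0.5]
gripper_width: 0.0402
grasp_force: 0.0
(np.int64(6), array([-3.96409111e-02,  6.90296611e-05]))
202 ((0.4743858873844147, -0.32085299491882324), (0.012012007646262646, 0.09632530808448792), 11.256461143493652) 0.11209509262902512
```

View pics/sc9.png

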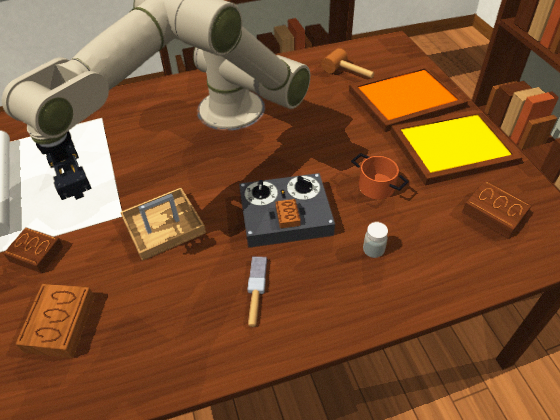

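The scene picture shows the shackle upright in the tray at (158,213), the gripper clear and everything else in place. Its top is at 112 mm, which matches the 6 mm floor plus 106 mm.

```bash
python3 -c "
from bench import r
print(r.close_job())"
```

```text
the job is handed in; nothing more can be done
None
```

The job is handed in, with no verdict returned: both dials caught, the bolt sprang clear (about 14 mm on the stud), the shackle stands upright and released in the tray, and the printing block, pot, jar and brush look undisturbed in the last picture.

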